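# Tip mints from a lever dispenser into a dish

### The job

Serve the three mints: push the empty blue dish across the table until it stands against the front of the wooden dispenser's base, centred under the spout. Then press the dispenser's paddle down so that the gate at the other end of the lever lifts and all three mints roll into the dish, and let the paddle come back up. Do not lift the dish, do not pick up the mints or move the gate by hand, and leave everything else on the table where it is.

Things in the scene. Friction and masses are not known exactly. Their poses are not given: they have to be found in the camera images.
- dispenser: Pale wooden mint dispenser, fixed. Base board 76 (x) x 200 (y) x 14 mm; origin on the table; the base reaches from y = -90 mm (front, spout end) to y = +110 mm (back, paddle end). z is up. Two posts at y = +30 mm, 64 mm apart over their outer faces and 137 mm high, carry the dark lever, which runs along y above the chute.
- spout (a point): Middle of the spout's floor edge, 52 mm above the table, 25 mm in front of the base (y = -115 mm in the dispenser's frame). The open chute, 44 mm wide outside and 32 mm inside, slopes down to it by about 10 degrees; its underside is 46 mm and its rim about 70 mm above the table here, so the dish passes below it.
- dish_spot (a point): Point on the table where the centre of the dish belongs: on the dispenser's centre line, 153 mm in front (-y) of its origin, so that the dish just touches the front of the base and the spout overhangs its rim. Axes as the dispenser's. The mints all land in the dish if its centre is within about 30 mm of here sideways and 15 mm lengthwise.
- paddle (a point): Centre of the top face of the paddle, the 44 x 44 mm dark wooden pad at the back end of the lever, 100 mm from the hinge; 135 mm above the table at rest with the face level. It moves with the lever: at full travel it is about 48 mm lower and 16 mm nearer the hinge.
- lever (a joint): Lever angle: 0 at rest (gate shut), 0.5 rad at the stop (paddle fully down, gate fully up). A spring returns it; it takes about 3 N on the paddle to start and 8 N at the stop. From 0.35 rad up the mints pass under the gate. They need about 1.5 s to roll out.
- gate_foot (a point): Lower edge of the gate, a dark wooden plate 30 mm wide, 5 mm thick and 62 mm tall that hangs from the front end of the lever, 70 mm from the hinge, and blocks the chute; about 69 mm above the table when shut.
- dish: Empty round dish of blue ceramic, loose, 0.25 kg: outside diameter 116 mm at the foot and 124 mm at the rim, 36 mm high, wall 4 mm, floor 5 mm thick. The origin is the centre of its underside. It slides when pushed at its side.
- mint1_center (a point): Centre of mint 1, a hard white ball of 28 mm, 20 g, waiting in the chute behind the gate (nearest the gate).
- mint2_center (a point): Centre of mint 2, a hard white ball of 28 mm, 20 g, waiting in the chute behind the gate.
- mint3_center (a point): Centre of mint 3, a hard white ball of 28 mm, 20 g, waiting in the chute behind the gate.
- mug: Bystander: brown earthenware mug, 80 mm wide, 92 mm high, handle on its +y side; origin under its centre. Stands beside the dispenser, on its far (+x) side.
- tablet_box: Bystander: pale carton 50 x 110 x 24 mm; origin under its centre. Lies beside the dispenser, on its near (-x) side.
- remote: Bystander: black remote control 46 x 170 x 18 mm; origin under its centre.
- pill_bottle: Bystander: small amber jar with a white cap, 44 mm wide, 75 mm high; origin under its centre.
- figurine: Bystander: white china figurine, 52 mm wide, 108 mm high; origin under its centre.
- candle: Bystander: cream pillar candle, 60 mm wide, 80 mm high; origin under its centre.
- phone: Bystander: black phone 72 x 150 x 9 mm, lying flat; origin under its centre.
There are look-alikes about, which are no part of the job. Several things look just like the dish: the one meant starts nearest to the robot's base.

How it is judged:
By the outcome, as a careful person would: the job done as asked, in the order asked, and still so for the second after the job is handed in, with the robot touching nothing.
It also fails if it takes over 56 s, if anything falls off the work surface, if the arm or the gripper's body presses on something with over 40 N, if the wrist force passes 120 N, or if a joint passes its speed limit or range.

### The arm

A 6-joint arm with a two-finger parallel gripper is mounted at the origin on the work surface. World frame = base frame: x ahead of the robot, y to its left, z up, the work surface at z = 0. Lengths are in m, angles in degrees, forces in N, time in s.
With the tool pointing down it reaches from about 0.4 to 0.825 m from the base axis. Payload 7 kg.
Tool frame: the origin (TCP) lies midway between the tips of the shut fingers; the grasp point (between the pads) lies 19 mm behind it; z points along the fingers, y is the line along which they close (so a half turn about z gives the same grasp; the last joint's range is limited). The gripper opens to 88 mm and grips with 3 to 60 N. Pads are 19 mm wide; open, the fingers measure 130 mm over their backs; the gripper's body (78 mm by 193 mm) begins 47 mm behind the grasp point.
Start: joints at [-58.379, 20.546, 0.682, 0, -70.136, -16.507], TCP at [0.176, -0.652, 0.227] pointing down, gripper open.
Joint ranges: [-176.03, 176.03], [-82.01, 121.73], [-58.28, 71.71], [-173.87, 95.51], [-174.79, -0.11], [-173.66, 173.66]. Speed limits (degrees/s): [136.94, 136.94, 172.46, 180, 180, 180].

### API

Orientations are given as a 3x3 rotation matrix whose columns are the frame's x, y, z axes.
In Python, from rig import robot gives the robot as it stands. Calls block until the motion is done:
- robot.goto(position, orientation): joint-space move of the TCP to a pose.
- robot.servo_line(position, ori=None, speed=0.15): straight line of the TCP; ori=None keeps the orientation; speed is the mean speed in m/s.
- robot.movej(angles): joint-space move.
- robot.move_gripper(opening): opening from 0.0 (shut) to 1.0 (fully open); the grip force is fixed at half the most; returns when the fingers have stopped.
- robot.dwell(seconds).
- robot.ik(position, orientation): joint angles nearest the present ones, or None.
- robot.grab_frame(name): name is "side" or "top"; returns (picture, depth): 420x560x3 uint8, red, green, blue; 420x560 float32, m along the optical axis (not along the pixel's ray), 0 where there is no reading.
- robot.camera_info(name): a dict with "vfov" (degrees; the focal length in pixels is half the picture's height over the tangent of half this angle, whatever the lens; pixels are square), "cx", "cy" (the principal point, pixels), "view" (4x4, takes a point from world to camera coordinates). Camera axes: x right, y down, z forward; pixel columns grow to the right and rows downward; lengths in m; the calibration is good to about 2 mm. A picture is of the moment at which its call begins. camera_info takes no time and is no camera call.
A pose or a line that the arm cannot do raises robot.Unreachable and nothing moves.
- robot.job_done(): hands the job in; it is judged then, once.
Readings, each from a call of its own:
- robot.read_t(): time.
- robot.read_qpos(): joint angles.
- robot.read_qvel(): joint speeds.
- robot.read_effort(): joint torques, N m.
- robot.read_position(): TCP position.
- robot.read_tcp_rot(): TCP orientation.
- robot.read_force(): force on the tool from outside, world axes, zero at the start.
- robot.read_ft_torque(): the same for the moment, N m.
- robot.read_grip_width(): opening from 0.0 (shut) to 1.0 (fully open).
- robot.read_finger_force(): force on a finger pad.
Only numpy, scipy, OpenCV 4.12 (cv2) and the standard library are available. Lean on these libraries where they do the work, as an engineer would, in place of code of your own. Each camera call takes 0.05 s, during which the arm holds its last target. There are 200 camera calls.

## Working session

There is one attempt and no reset: what is moved stays moved. The work goes in short steps, each a Python script; the robot and the scene stay as the last script left them, time stands still between calls to the robot, and variables do not carry over. Pictures are saved under pics/ and viewed, at most 10 in all, crops included, and the job is handed in when it is done.

```bash
mkdir -p pics; cat > h.py <<'E'
import numpy as np, cv2
from rig import robot
def cloud(name):
    im,d=robot.grab_frame(name); c=robot.camera_info(name)
    f=im.shape[0]/2/np.tan(np.radians(c["vfov"])/2)
    v,u=np.mgrid[:im.shape[0],:im.shape[1]]
    P=np.stack([(u-c["cx"])/f*d,(v-c["cy"])/f*d,d,np.ones_like(d)],-1)
    W=P@np.linalg.inv(np.array(c["view"])).T
    W=W[...,:3]; W[d==0]=np.nan
    return im,W
def save(n,im): cv2.imwrite("pics/"+n,cv2.cvtColor(im,cv2.COLOR_RGB2BGR))
E
python3 - <<'E'
from h import *
for n in("top","side"):
    im,W=cloud(n); save(n+"0.png",im); np.savez(n+"0.npz",im=im,W=W); print(robot.camera_info(n))
print(robot.read_t())
E
```

```text
{'vfov': 48.827056396632734, 'cx': 274.6035918710933, 'cy': 202.15741282360526, 'view': array([[ 1.33645648e-03, -9.99998236e-01, -1.31966940e-03,
        -3.24462526e-03],
       [-9.97291882e-01, -1.23579767e-03, -7.35348616e-02,
         5.97989766e-01],
       [ 7.35331011e-02,  1.41437172e-03, -9.97291774e-01,
         1.42035363e+00],
       [ 0.00000000e+00,  0.00000000e+00,  0.00000000e+00,
         1.00000000e+00]])}
{'vfov': 47.345497093340924, 'cx': 287.93732508839696, 'cy': 207.18963524692444, 'view': array([[-0.67820669, -0.73484065,  0.00670071,  0.38494314],
       [-0.55545085,  0.50662967, -0.65939422,  0.38555902],
       [ 0.4811549 , -0.45092748, -0.7517675 ,  1.06823629],
       [ 0.        ,  0.        ,  0.        ,  1.        ]])}
0.1
```

View pics/top0.png

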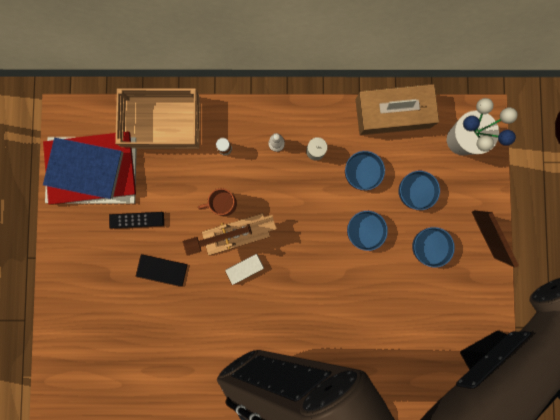

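View pics/side0.png

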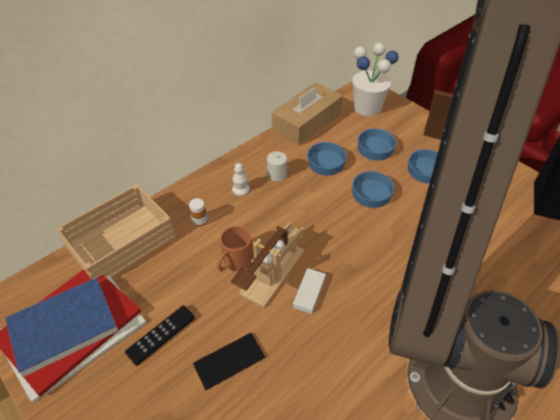

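```bash
cat > m.py <<'E'
from h import *
def dishes(W,im):
    hsv=cv2.cvtColor(im,cv2.COLOR_RGB2HSV)
    m=((hsv[...,0]>95)&(hsv[...,0]<120)&(hsv[...,1]>110)&(W[...,2]<.06)&(W[...,2]>-.02)).astype(np.uint8)
    n,l,s,c=cv2.connectedComponentsWithStats(m)
    for i in range(1,n):
        if s[i,4]>400:
            p=W[l==i]; r=p[(p[:,2]>.03)&(p[:,2]<.045)]
            if len(r)<20: continue
            A=np.c_[2*r[:,:2],np.ones(len(r))]
            q=np.linalg.lstsq(A,(r[:,:2]**2).sum(1),rcond=None)[0]
            print("dish",c[i].round(),"fit",q[:2].round(4),"R",round(float(np.sqrt(q[2]+q[0]**2+q[1]**2)),4),"mid",((np.percentile(p,1,0)+np.percentile(p,99,0))/2).round(4),"dist",round(float(np.hypot(*q[:2])),3),len(r))
E
python3 - <<'E'
from m import *
for n in("top","side"):
    z=np.load(n+"0.npz"); im,W=z["im"],z["W"]; print(n); dishes(W,im)
    hsv=cv2.cvtColor(im,cv2.COLOR_RGB2HSV)
    # dispenser region by world
    R=(W[...,0]>.24)&(W[...,0]<.5)&(W[...,1]>-.05)&(W[...,1]<.3)
    for lo,hi in((.008,.02),(.13,.141),(.04,.075),(.085,.125)):
        p=W[R&(W[...,2]>lo)&(W[...,2]<hi)]
        if len(p)>5:
            (c,s,a)=cv2.minAreaRect(p[:,:2].astype(np.float32)); print(lo,hi,len(p),np.round(c,3),np.round(s,3),round(a,1))
z=np.load("top0.npz"); im=z["im"]; W=z["W"]
cr=cv2.resize(im[180:290,170:300],None,fx=4,fy=4,interpolation=cv2.INTER_CUBIC)
cr2=cv2.resize(im[140:280,330:460],None,fx=2,fy=2); cr2=cv2.copyMakeBorder(cr2,0,440-cr2.shape[0],0,0,cv2.BORDER_CONSTANT)
save("crop1.png",np.hstack([cr,cr2]))
for u,v in((192,245),(188,245),(222,203),(245,270),(162,270),(272,224),(137,220)): print(u,v,W[v,u].round(3))
E
```

```text
top
dish [365. 170.] fit [ 0.6962 -0.2811] R 0.0581 mid [ 0.6988 -0.2844  0.0184] dist 0.751 81
dish [419. 190.] fit [ 0.6343 -0.4496] R 0.0588 mid [ 0.6373 -0.4501  0.0187] dist 0.778 111
dish [367. 230.] fit [ 0.5102 -0.2862] R 0.0579 mid [ 0.5106 -0.2895  0.0182] dist 0.585 75
dish [433. 247.] fit [ 0.4603 -0.4895] R 0.0587 mid [ 0.4605 -0.4899  0.0189] dist 0.672 125
0.008 0.02 592 [0.372 0.132] [0.253 0.335] 0.1
0.13 0.141 444 [0.474 0.174] [0.047 0.168] 9.7
0.04 0.075 32 [0.489 0.103] [0.021 0.07 ] 32.5
0.085 0.125 99 [0.481 0.125] [0.035 0.11 ] 0.4
side
0.008 0.02 1152 [0.422 0.159] [0.162 0.289] 3.1
0.13 0.141 644 [0.474 0.164] [0.048 0.195] 9.7
0.04 0.075 186 [0.478 0.105] [0.043 0.134] 0.0
0.085 0.125 313 [0.479 0.126] [0.041 0.12 ] 2.4
192 245 [0.467 0.233 0.136]
188 245 [0.467 0.244 0.138]
222 203 [0.596 0.164 0.004]
245 270 [0.388 0.088 0.024]
162 270 [0.387 0.348 0.007]
272 224 [0.529 0.005 0.055]
137 220 [0.542 0.426 0.02 ]
```

View pics/crop1.png

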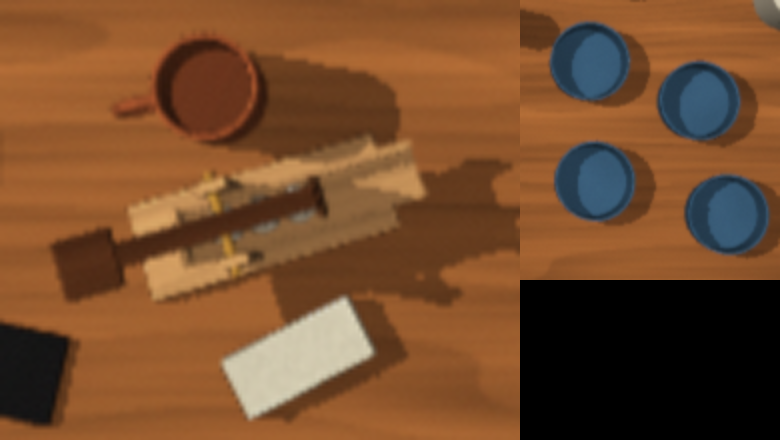

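Dish candidates are (365,171), (419,191), (367,231) and (433,247). I choose (367,231): it is the nearest to the base, at 0.585 m. The crop shows the spout mouth near (274,222) and the paddle near (192,246).

```bash
cat > d.py <<'E'
from m import *
def lever(W,im,n):
    R=(W[...,0]>.40)&(W[...,0]<.56)&(W[...,1]>-.02)&(W[...,1]<.3)&(W[...,2]>.125)&(W[...,2]<.15)&(im[...,0]<130)
    p=W[R][:,:2]
    k=p[p[:,1]>.2]; (c,s,a)=cv2.minAreaRect(k.astype(np.float32)); print(n,"paddle",np.round(c,4),np.round(s,3),round(a,1),len(k))
    k=p[(p[:,1]<.19)&(p[:,1]>.06)]
    vx,vy,x0,y0=cv2.fitLine(k.astype(np.float32),cv2.DIST_HUBER,0,.001,.001).ravel()
    if vy<0: vx,vy=-vx,-vy
    print("lever",len(k),(x0,y0),"yaw",np.degrees(np.arctan2(-vx,vy)), "y range",k[:,1].min())
    B=(W[...,0]>.4)&(W[...,0]<.58)&(W[...,1]>-.02)&(W[...,1]<.24)&(W[...,2]>.010)&(W[...,2]<.018)&(im[...,0]>120)
    p=W[B]; 
    l=cv2.connectedComponentsWithStats(B.astype(np.uint8))
    for i in range(1,l[0]):
        if l[2][i,4]>40:
            (c,s,a)=cv2.minAreaRect(W[l[1]==i][:,:2].astype(np.float32)); print(" base",l[3][i].round(),np.round(c,3),np.round(s,3),round(a,1),l[2][i,4])
E
python3 - <<'E'
from d import *
for n in("top","side"):
    z=np.load(n+"0.npz"); lever(z["W"],z["im"],n)
    if n=="side": 
        W=z["W"]; print("side dish rim z at (372,190)",W[190,372].round(3),W[205,372].round(3))
        im=z["im"];cr=cv2.resize(im[200:310,210:340],None,fx=5,fy=5,interpolation=cv2.INTER_CUBIC); save("crop2.png",cr)
E
```

```text
top paddle [0.4657 0.2283] [0.044 0.059] 16.6 266
lever 291 (np.float32(0.49663785), np.float32(0.12780721)) yaw 16.692577 y range 0.06765970060461497
 base [246. 220.] [0.541 0.088] [0.012 0.112] 16.1 110
 base [210. 232.] [0.504 0.195] [0.023 0.057] 17.6 84
 base [252. 239.] [0.483 0.073] [0.016 0.117] 16.9 144
 base [215. 249.] [0.458 0.178] [0.031 0.065] 16.1 131
side paddle [0.4637 0.2285] [0.044 0.062] 16.4 370
lever 347 (np.float32(0.49279252), np.float32(0.13169008)) yaw 16.972683 y range 0.06858623993316482
 base [270. 280.] [0.492 0.121] [0.074 0.203] 13.8 884
side dish rim z at (372,190) [ 0.513 -0.294  0.005] [ 0.469 -0.241  0.014]
```

View pics/crop2.png

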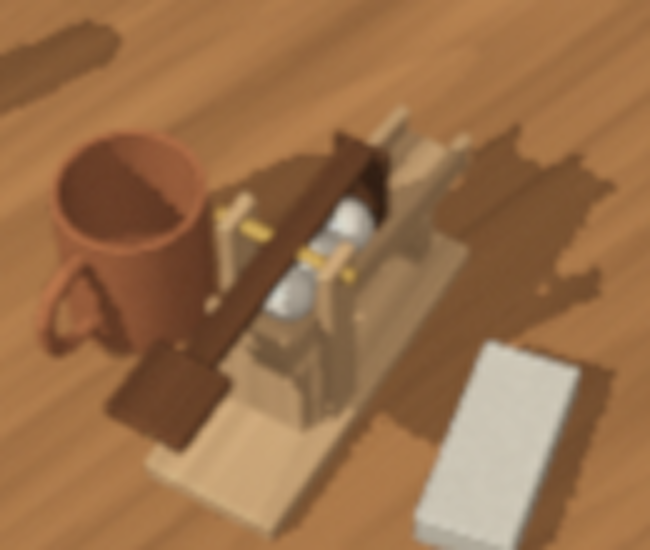

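```bash
cat > g.py <<'E'
from d import *
yaw=np.radians(16.7); Y=np.array([-np.sin(yaw),np.cos(yaw)]); X=np.array([Y[1],-Y[0]])
O=np.array([.4998,.1118])
def ori(d):
    z=np.array([0,0,-1.]); q0=np.array(robot.read_qpos()); best=None
    for s in(1,-1):
        x=np.r_[s*np.array(d)/np.hypot(*d),0]; R=np.c_[x,np.cross(z,x),z]
        yield R
def pick(d,p):
    q0=np.array(robot.read_qpos()); c=[]
    for R in ori(d):
        q=robot.ik(list(p),R)
        if q is not None: c.append((np.abs(np.array(q)-q0).max(),R))
    return min(c,key=lambda t:t[0])[1]
P3=lambda p,z:[float(p[0]),float(p[1]),z]
E
python3 - <<'E'
from g import *
D=np.array([.5105,-.288]); A=O-.24*Y; d=(A-D)/np.hypot(*(A-D))
s=D-.09*d; R=pick(d,P3(s,.17))
robot.goto(P3(s,.17),R); robot.servo_line(P3(s,.012),speed=.1)
print(robot.read_force(),robot.read_t(),robot.read_grip_width())
robot.servo_line(P3(A-.053*d,.012),speed=.07)
print(robot.read_force(),robot.read_t())
e=A-.1*d
robot.servo_line(P3(e,.012),speed=.12)
robot.servo_line(P3(e,.1),speed=.15)
im,W=cloud("top"); dishes(W,im); save("top1.png",im); print(A,robot.read_t())
E
```

```text
[0.41197386 0.26279246 0.88986292] 3.375 1.0015583862397328
[-0.57279846 -0.14386294  0.1716708 ] 6.6167
dish [365. 170.] fit [ 0.6964 -0.2813] R 0.058 mid [ 0.7015 -0.2846  0.0179] dist 0.751 66
dish [419. 190.] fit [ 0.6344 -0.4495] R 0.0585 mid [ 0.6373 -0.4506  0.0195] dist 0.778 113
dish [433. 247.] fit [ 0.46  -0.489] R 0.0584 mid [ 0.4607 -0.4897  0.0186] dist 0.671 99
[ 0.56876652 -0.1180774 ] 7.9417
```

View pics/top1.png

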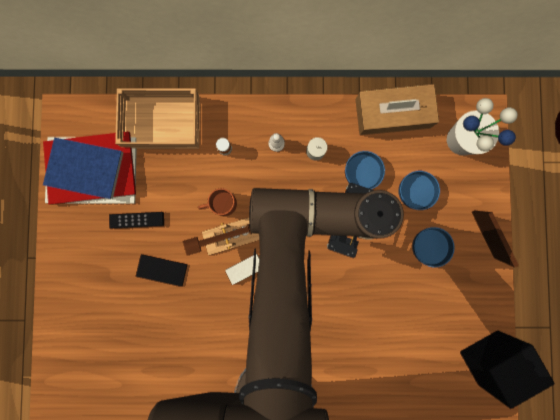

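The arm hides the dish in this view: the wrist is near (380,213), and the other dishes at (365,170), (419,190) and (433,247) have not moved. I'll try the side camera.

```bash
python3 - <<'E'
from g import *
im,W=cloud("side"); save("side1.png",im)
hsv=cv2.cvtColor(im,cv2.COLOR_RGB2HSV)
b=(hsv[...,0]>90)&(hsv[...,0]<125)&(hsv[...,1]>90)&(W[...,0]>.45)&(W[...,0]<.66)&(W[...,1]>-.23)&(W[...,1]<0)&(W[...,2]<.06)
p=W[b]; print(len(p),np.percentile(p,[1,99],0).round(3))
E
```

```text
1175 [[ 0.507 -0.173 -0.001]
 [ 0.625 -0.054  0.037]]
```

View pics/side1.png

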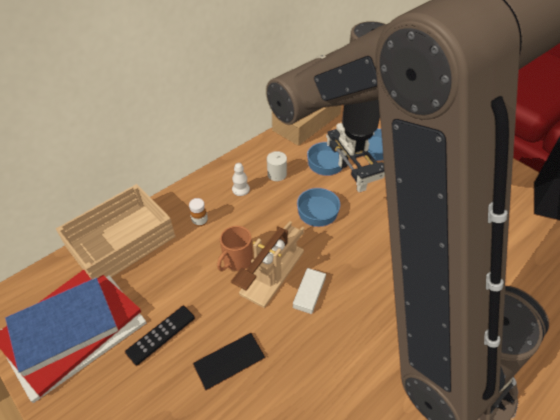

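The dish is at (319,207), about (0.566, -0.114), on the dispenser's axis and 235 mm in front of its origin. Next I push it along the axis until the force shows contact.

```bash
python3 - <<'E'
from g import *
at=lambda s,z:P3(O+Y*s,z)
R=pick(Y,at(-.325,.1))
robot.goto(at(-.325,.1),R); robot.servo_line(at(-.325,.012),speed=.12)
robot.servo_line(at(-.056-.160,.012),speed=.06)
f0=np.array(robot.read_force()); print(f0,robot.read_t())
s=-.216
while s<-.198:
    s+=.002; robot.servo_line(at(s,.012),speed=.03)
    f=np.array(robot.read_force()); a=f[:2]@Y; print(round(s,3),round(a,2),round(f[:2]@X,2))
    if a<-5: break
robot.servo_line(at(s-.04,.012),speed=.1); robot.servo_line(at(s-.04,.12),speed=.15)
im,W=cloud("side"); save("side2.png",im)
hsv=cv2.cvtColor(im,cv2.COLOR_RGB2HSV)
b=(hsv[...,0]>90)&(hsv[...,0]<125)&(hsv[...,1]>90)&(W[...,0]>.45)&(W[...,0]<.66)&(W[...,1]>-.13)&(W[...,1]<.08)&(W[...,2]<.06)
p=W[b]; print(len(p),np.percentile(p,[1,99],0).round(3),robot.read_t())
q=p[:,:2]-O; print("x'",np.percentile(q@X,[.5,99.5]).round(3),"y'",np.percentile(q@Y,[.5,99.5]).round(3))
save("crop3.png",cv2.resize(im[130:310,210:400],None,fx=3,fy=3,interpolation=cv2.INTER_CUBIC))
E
```

```text
[ 0.02278324 -0.53711269  0.43054881] 11.4667
-0.214 -0.27 0.93
-0.212 -0.68 -0.36
-0.21 -1.55 0.5
-0.208 -0.12 0.48
-0.206 0.64 0.44
-0.204 -1.12 0.04
-0.202 -6.54 -0.28
928 [[ 0.482 -0.089  0.   ]
 [ 0.6    0.014  0.037]] 14.6833
x' [-0.06   0.057] y' [-0.208 -0.091]
```

View pics/crop3.png

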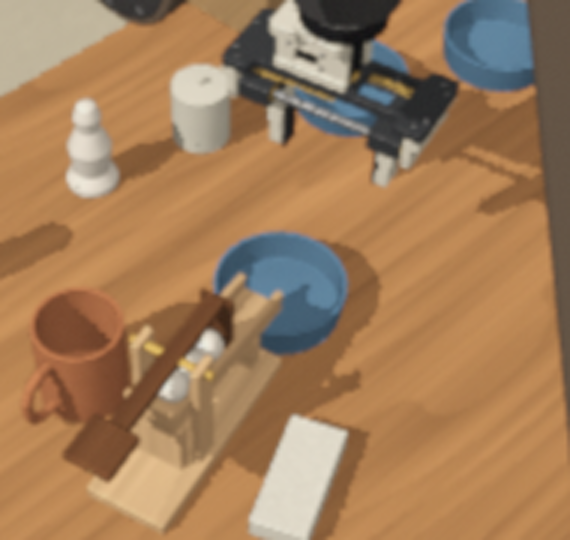

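The dish now stands against the base, centred to about 2 mm; contact force rose to 6.5 N. Next I press the paddle along its arc.

```bash
python3 - <<'E'
from g import *
at=lambda s,z:P3(O+Y*s,z)
robot.servo_line(at(-.242,.26),speed=.25); robot.move_gripper(0.0)
R=pick(Y,at(.132,.26)); robot.goto(at(.132,.26),R); robot.servo_line(at(.132,.15),speed=.15)
f0=np.array(robot.read_force()); print(f0,robot.read_t())
for th in np.r_[np.arange(0,.36,.06),np.arange(.38,.54,.02)]:
    p=at(.032+.1*np.cos(th)-.008*np.sin(th), .143-.1*np.sin(th)-.008*np.cos(th)+.0095*np.tan(th))
    robot.servo_line(p,speed=.05)
    f=np.array(robot.read_force())-f0; print(round(th,2),round(p[2],4),f.round(1),robot.read_t())
    if f[2]>14: break
for i in range(2):
    robot.dwell(1.0); print((np.array(robot.read_force())-f0).round(1))
im,W=cloud("side"); save("side3.png",im); save("crop4.png",cv2.resize(im[130:310,210:400],None,fx=3,fy=3,interpolation=cv2.INTER_CUBIC)); print(robot.read_t())
E
```

```text
[ 0.42755617 -0.15827524 -0.11426296] 19.1
0.0 0.135 [-1.  -0.1  2.8] 19.55
0.06 0.1296 [0.3 2.  3.3] 19.8083
0.12 0.1242 [-0.   2.3  2.5] 20.0667
0.18 0.119 [0.8 2.1 2.6] 20.325
0.24 0.1138 [0.9 2.6 1.9] 20.5833
0.3 0.1087 [0.1 3.7 3.3] 20.8417
0.38 0.1023 [-0.8  5.   4.8] 21.1333
0.4 0.1007 [-1.7  7.7  4.6] 21.3833
0.42 0.0992 [-2.   6.6  4.7] 21.6333
0.44 0.0976 [-2.   8.2  4.2] 21.8833
0.46 0.0961 [-2.7  7.7  4.4] 22.1333
0.48 0.0947 [-1.8  8.6  4.2] 22.3833
0.5 0.0932 [-1.9  8.5  3.8] 22.6333
0.52 0.0918 [-2.8  9.2  4.7] 22.8833
0.54 0.0904 [-7.2 12.5 10.9] 23.1333
[-7.2 12.8 11.2]
[-7.8 12.  11.1]
25.1833
```

View pics/crop4.png

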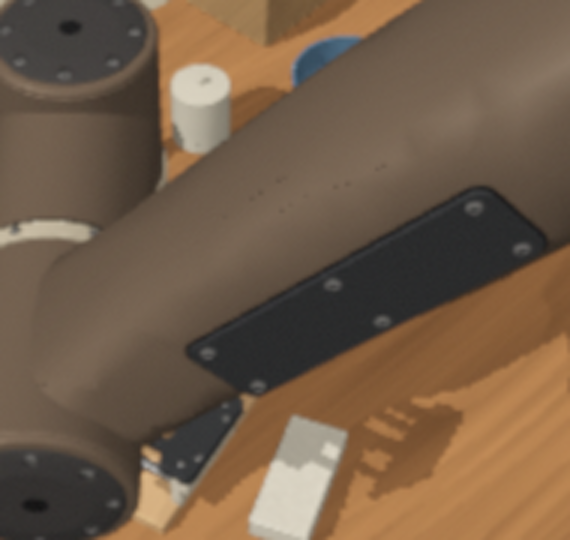

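The force jumped at the stop, so the lever is fully down; the arm hides the mints. I'll release the paddle, move clear and look.

```bash
python3 - <<'E'
from g import *
at=lambda s,z:P3(O+Y*s,z)
robot.dwell(.5)
for th in (.4,.2,0):
    robot.servo_line(at(.034+.1*np.cos(th)-.008*np.sin(th), .143-.1*np.sin(th)-.008*np.cos(th)+.0095*np.tan(th)+.001),speed=.06)
robot.servo_line(at(.134,.27),speed=.2)
robot.movej([-58.379, 20.546, 0.682, 0, -70.136, -16.507])
im,W=cloud("side"); a=cv2.resize(im[150:310,210:350],None,fx=3,fy=3,interpolation=cv2.INTER_CUBIC)
im,W=cloud("top"); lever(W,im,"top"); dishes(W,im); b=cv2.resize(im[170:290,170:320],None,fx=2.5,fy=2.5,interpolation=cv2.INTER_CUBIC)
b=cv2.copyMakeBorder(b,0,480-b.shape[0],0,0,cv2.BORDER_CONSTANT); save("fin.png",np.hstack([a,b])); print(robot.read_t(),robot.read_force())
E
```

```text
top paddle [0.4661 0.227 ] [0.044 0.062] 16.3 269
lever 284 (np.float32(0.496679), np.float32(0.1284708)) yaw 16.984097 y range 0.0675736181353802
 base [242. 221.] [0.539 0.099] [0.012 0.08 ] 16.8 83
 base [209. 233.] [0.503 0.195] [0.024 0.058] 16.3 80
 base [251. 239.] [0.482 0.076] [0.016 0.124] 17.4 155
 base [215. 249.] [0.457 0.177] [0.031 0.065] 14.1 113
dish [365. 170.] fit [ 0.6962 -0.2811] R 0.0582 mid [ 0.699  -0.2842  0.0185] dist 0.751 79
dish [419. 190.] fit [ 0.6343 -0.4496] R 0.0585 mid [ 0.6369 -0.4502  0.0192] dist 0.778 116
dish [285. 218.] fit [ 0.5442 -0.0339] R 0.0576 mid [ 0.5452 -0.0376  0.0182] dist 0.545 60
dish [434. 247.] fit [ 0.4602 -0.4893] R 0.0586 mid [ 0.4605 -0.4899  0.0195] dist 0.672 120
31.1667 [-0.19097354  0.09370622  0.61040706]
```

View pics/fin.png

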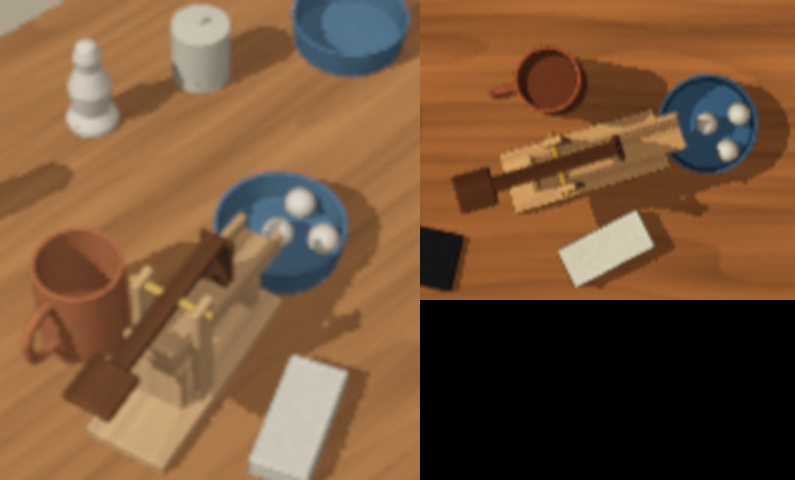

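All three mints are in the dish (crop pixels (300,203), (322,238), (278,230)), the lever is back at rest, and the dish is at its spot.

```bash
python3 -c "
from rig import robot
print(robot.job_done())"
```

```text
the job is handed in; nothing more can be done
None
```

The job is handed in: the dish stands against the dispenser's base under the spout, all three mints are in it, the paddle is back up, and I saw nothing else moved, at about 31 s of the 56 s allowed.

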